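# Tally two cells on the differential counter

### The job

Tally two cells on the cell counter in the order they were seen: with a fingertip, lightly press the second key from the left in the front row right down and let it come up, then do the same with the fourth key from the left (left as seen by the user at the counter's low front edge), and withdraw. Press no other key, above all not the long reset bar at the back. Leave the counter standing where it is and do not disturb the bottle, pot and slide box around it.

Things in the scene. Friction and masses are not known exactly. Their poses are not given: they have to be found in the camera images.
- counter: Cell counter: loose cream wedge-shaped desk unit, 172 (x) x 272 mm (y), 0.85 kg. Origin: middle of its underside, on the bench. x points from the low front edge (robot's side, where the user sits) to the high back edge, y to the user's left. Top panel slopes 7 deg, 45 mm high over the origin. Front row: six equal square keys. At the back: a dark display (left), a long bar key (right).
- key_2_top (a point): Middle of the top face of the second key from the left.
- key_4_top (a point): Middle of the top face of the fourth key from the left.
- display (a point): Middle of the display's glass, at x = 0.046, y = 0.052, z = 0.056 in the counter's frame. A tall fixed microscope (400 mm) stands on the bench well to the counter's left, 0.45 m or more to the left of the robot's centre line; it is not part of the work.
- key_1 (a joint): Square grey key 20 x 20 mm, 11 mm proud, the first (left-hand end) from the left in the front row; keys are 34 mm apart. Centre of its top in the counter's frame: x -37, y +85, z 52 mm. Value: how far it is pressed, 0 (up) to 0.005 m (right down).
- key_2 (a joint): Square grey key 20 x 20 mm, 11 mm proud, the second from the left in the front row; keys are 34 mm apart. Centre of its top in the counter's frame: x -37, y +51, z 52 mm. Value: how far it is pressed, 0 (up) to 0.005 m (right down). Sprung: 1 N starts it, 3.5 N takes it down square to the panel (a straight-down push works), springs back.
- key_3 (a joint): Square grey key 20 x 20 mm, 11 mm proud, the third from the left in the front row; keys are 34 mm apart. Centre of its top in the counter's frame: x -37, y +17, z 52 mm. Value: how far it is pressed, 0 (up) to 0.005 m (right down).
- key_4 (a joint): Square grey key 20 x 20 mm, 11 mm proud, the fourth from the left in the front row; keys are 34 mm apart. Centre of its top in the counter's frame: x -37, y -17, z 52 mm. Value: how far it is pressed, 0 (up) to 0.005 m (right down). Sprung: 1 N starts it, 3.5 N takes it down square to the panel (a straight-down push works), springs back.
- key_5 (a joint): Square grey key 20 x 20 mm, 11 mm proud, the fifth from the left in the front row; keys are 34 mm apart. Centre of its top in the counter's frame: x -37, y -51, z 52 mm. Value: how far it is pressed, 0 (up) to 0.005 m (right down).
- key_6 (a joint): Square grey key 20 x 20 mm, 11 mm proud, the sixth (right-hand end) from the left in the front row; keys are 34 mm apart. Centre of its top in the counter's frame: x -37, y -85, z 52 mm. Value: how far it is pressed, 0 (up) to 0.005 m (right down).
- reset_bar (a joint): Long bar key 18 x 60 mm, 11 mm proud, on the right at the back of the counter; it wipes the count. Centre of its top in the counter's frame: x 45, y -75, z 62 mm. Value: how far it is pressed, 0 (up) to 0.005 m.
- oil_bottle: Loose amber immersion-oil bottle, 30 mm diameter, 74 mm tall with a black cap; stands upright beside or behind the counter. Origin: centre of its underside.
- specimen_pot: Loose white specimen pot with a screw lid, 49 mm diameter, 65 mm tall; stands upright beside or behind the counter. Origin: centre of its underside.
- slide_box: Loose closed cream slide box, 84 x 99 mm, 37 mm tall; lies beside or behind the counter. Origin: centre of its underside.

How it is judged:
By the outcome, as a careful person would: the job done as asked, in the order asked, and still so for the second after the job is handed in, with the robot touching nothing.
It also fails if it takes over 42 s, if anything falls off the work surface, if the arm or the gripper's body presses on something with over 40 N, if the wrist force passes 120 N, or if a joint passes its speed limit or range.

### The arm

A 6-joint arm with a two-finger parallel gripper is mounted at the origin on the work surface. World frame = base frame: x ahead of the robot, y to its left, z up, the work surface at z = 0. Lengths are in m, angles in rad, forces in N, time in s.
With the tool pointing down it reaches from about 0.375 to 0.9 m from the base axis. Payload 3.1 kg.
Tool frame: the origin (TCP) lies at the centre of the arm's flange, where the gripper is bolted on; the fingertips stand 182 mm ahead of it and the grasp point (between the pads) lies 164 mm ahead of it; z points along the fingers, y is the direction in which the jaws open and shut (so a half turn about z gives the same grasp; the last joint's range is limited). The gripper opens to 87 mm and grips with 3 to 60 N. Pads are 19 mm wide; open, the fingers measure 117 mm over their backs; the gripper's body (75 mm by 190 mm) begins 51 mm behind the grasp point.
Start: joints at [-0.178, 0.527, 1.433, -0, 1.181, -0.178], TCP at [0.625, 0, 0.405] pointing down, gripper open.
Joint ranges: [-3.08, 3.08], [-0.75, 2.2], [0.22, 2.44], [-1.43, 4.57], [0, 2.65], [-2.85, 2.85]. Speed limits (rad/s): [2.79, 2.79, 3.14, 3.14, 3.14, 3.14].

### API

Orientations are given as a 3x3 rotation matrix whose columns are the frame's x, y, z axes.
In Python, from bench import robot gives the robot as it stands. The module is installed in compiled form; this text tells all that it offers.
- The arm moves only by the tool jog_arm, never from a script. Its argument "series" is a list of rows, each an object with "translation": the shift along the world's x, y, z in mm, a list of three; "rot": the turn, a rotation vector about the world's x, y, z in degrees, a list of three. In form: [{"translation": [tx, ty, tz], "rot": [wx, wy, wz]}, ...]. A call has exactly 10 rows; each row shifts and turns the commanded pose from where the row before left it; what a row does not reach is not made up. A row lasts 1/8 s, in which the tool goes at most 62.5 mm and 10.7 degrees, less where a joint would pass 70% of its speed; a pose out of reach is approached as far as the arm can. A call is refused whole if a number of a shift passes 62.5 or a number of a turn 10.7, either way. A call with a gripper value outside its range is refused whole. "grip" is the closure, from -1 (fully open) to 1 (shut), set as the call begins (left out, the last holds). The fingers move at their own pace and stop on an object; "grip_force" is the grip in N (left out, the last holds). Time passes only in rows, so rows that do not move let the fingers close, or fill a call up. It gives the time, the measured TCP pose, the force and the opening at its end, in the units of the state.
- robot.state(): the state, without advancing time (a new reading comes with each control period).
- robot.capture(name): name is "scene" or "side" or "wrist"; returns a dict with "image" (384x512x3 uint8, red, green, blue), "camera_matrix" (3x3 intrinsics, pixels), "dist_coeffs" ([k1, k2, p1, p2, k3] as OpenCV has them; the pictures are not rectified), "R" (3x3) and "t" (3): a world point X has camera coordinates R X + t; the wrist camera has in their place "tool_from_camera" (4x4, takes a point from camera to tool coordinates, whose origin is the TCP and whose axes are the flange's). Camera axes: x right, y down, z forward; pixel columns grow to the right and rows downward; lengths in m; the calibration is good to about 2 mm. A picture is of the moment at which its call begins: read the wrist's pose just before it. There is no depth.
- robot.hand_in(): hands the job in, once; it reports no verdict.
Trained networks look in a picture, given as the dict that the camera call returned (one of the last four; its "shot" number tells which), for a name from the list of things; names that differ only in an ending like _2 or _b are one class to them, and where a whole thing is asked for, a point or a joint stands for the part that bears it (a point fixed in the world has none). Each returns a list of dicts, best first, with "confidence" (0 to 1); they miss things now and then, are a little off and sometimes report something else, mostly with a low value. They report only what shows in the picture. A call takes as long as a camera call.
- robot.trace(picture, label): "mask" (384x512 bool, what is visible of it).
- robot.mark_of(picture, label): "location" ([x, y, z] in m, in world coordinates, good to about 4 mm: a listed point, or the origin of a listed thing).
The state is a dict: "time": time; "joints": joint angles; "qvel": joint speeds; "joint_torque": joint torques, N m; "tcp_pos": TCP position; "tcp_rot": TCP orientation; "force": force on the tool from outside, world axes, zero at the start; "ft_torque": the same for the moment, N m; "gripper_width": finger opening in m.
Only numpy, scipy, OpenCV 4.12 (cv2) and the standard library are available. Lean on these libraries where they do the work, as an engineer would, in place of code of your own. Each camera call takes 0.05 s, during which the arm holds its last target. There are 200 camera calls.

## Working session

There is one attempt and no reset: what is moved stays moved. The work goes in short steps, Python scripts to look and compute and a tool call to move; the robot and the scene stay as the last step left them, time stands still between calls to the robot, and variables do not carry over. Pictures are saved under pics/ and viewed, about 8 in all and at most 12, crops included, and the job is handed in when it is done.

Besides the shell and the picture viewer there is one more tool, called after "Emit:" as name([rows], argument=value, ...), one row to a line, values as JSON. jog_arm: Moves the arm, as the interface text tells. Its arguments: {"type":"object","properties":{"series":{"type":"array","items":{"type":"object","properties":{"translation":{"type":"array","items":{"type":"number"}},"rot":{"type":"array","items":{"type":"number"}}}}},"grip":{"type":"number"},"grip_force":{"type":"number"}},"required":["series"]}

```bash
mkdir -p pics; python3 - <<'E'
from bench import robot
import cv2,numpy as np
s=robot.state();print(s['time'],s['tcp_pos'],s['tcp_rot'],s['gripper_width'],s['force'])
ims=[]
for n in ["scene","side","wrist"]:
    p=robot.capture(n)
    cv2.imwrite(f"pics/{n}0.png",p["image"][:,:,::-1])
    for l in ["counter","key_2_top","key_4_top","display","oil_bottle","specimen_pot","slide_box"]:
        for r in robot.mark_of(p,l)[:4]: print(n,l,np.round(r["location"],4),round(r["confidence"],2))
a=cv2.imread("pics/scene0.png");b=cv2.imread("pics/side0.png");c=cv2.imread("pics/wrist0.png")
m=np.vstack([np.hstack([a,b]),np.hstack([c,c*0])]);cv2.imwrite("pics/m0.png",cv2.resize(m,(800,600),interpolation=cv2.INTER_AREA))
E
```

```text
0.0 [6.24645010e-01 9.05084287e-05 4.03752770e-01] [[-3.61486953e-05  9.99997593e-01 -2.19381880e-03]
 [ 9.99999925e-01  3.69953217e-05  3.85875141e-04]
 [ 3.85955373e-04 -2.19380468e-03 -9.99997519e-01]] 0.08717914360182831 [-0.21369328 -0.09068945  0.17324239]
scene counter [ 0.5951 -0.2052 -0.0015] 0.73
scene key_2_top [ 0.5757 -0.1502  0.0558] 0.55
scene key_4_top [ 0.5526 -0.2147  0.0601] 0.37
scene display [ 0.653  -0.173   0.0556] 0.89
scene oil_bottle [ 0.7523 -0.305  -0.0053] 0.69
scene specimen_pot [ 0.7054 -0.0182  0.0012] 0.82
scene slide_box [ 0.5313 -0.4    -0.0026] 0.71
side counter [ 0.5978 -0.2021  0.0021] 0.57
side key_2_top [ 0.5795 -0.1412  0.0499] 0.45
side key_4_top [ 0.5545 -0.2079  0.0525] 0.51
side display [ 0.6527 -0.1658  0.0534] 0.72
side oil_bottle [ 7.477e-01 -3.061e-01 -1.000e-04] 0.56
side specimen_pot [ 7.101e-01 -2.410e-02 -1.000e-04] 0.97
side slide_box [ 0.528  -0.3985  0.0011] 0.81
wrist counter [ 5.978e-01 -2.064e-01  3.000e-04] 0.67
wrist counter [ 7.107e-01 -2.170e-02  4.000e-04] 0.24
wrist key_2_top [ 0.5761 -0.1476  0.0532] 0.49
wrist key_2_top [ 0.7085 -0.021   0.0015] 0.27
wrist key_4_top [ 0.5539 -0.2102  0.05  ] 0.58
wrist display [ 0.6596 -0.1706  0.0572] 0.74
wrist specimen_pot [ 0.7073 -0.0199  0.0023] 0.94
wrist slide_box [ 0.6614 -0.1682  0.0566] 0.37
```

View pics/m0.png

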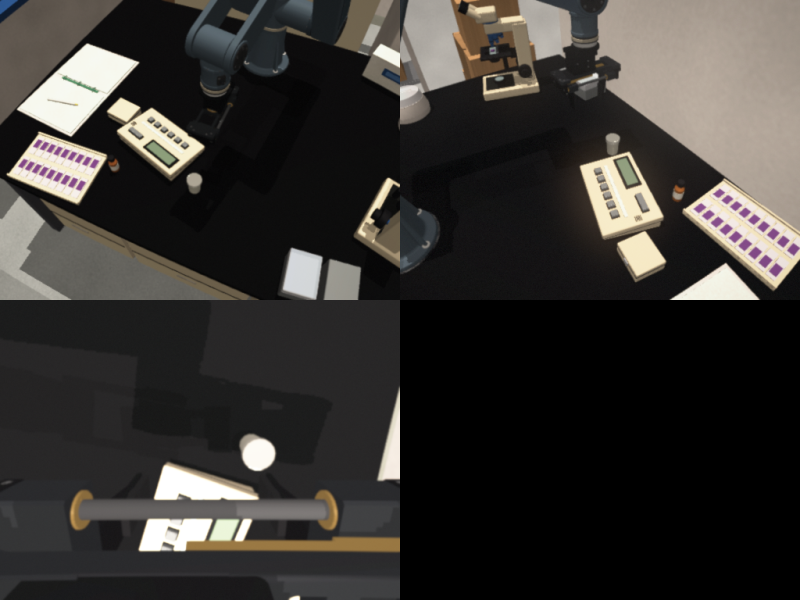

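The mosaic (scene, side and wrist views, half scale) shows the counter yawed about -18°. The front-row keys face the robot and the pot stands near its back-left corner. The side view has the key column at about (600–615, 170–215). The network marks agree across views to a few mm. A least-squares fit gives key 2 at (0.576, -0.146) and key 4 at (0.555, -0.2105).

Next I'll go above key 2 with the jaws closed and the jaw axis along the counter's x, so the tip is only 19 mm wide along the row.

Emit:
jog_arm([
  {"translation": [-6,-18,-15],"rot": [0,0,-2.25]},
  {"translation": [-6,-18,-15],"rot": [0,0,-2.25]},
  {"translation": [-6,-18,-15],"rot": [0,0,-2.25]},
  {"translation": [-6,-18,-15],"rot": [0,0,-2.25]},
  {"translation": [-6,-18,-15],"rot": [0,0,-2.25]},
  {"translation": [-6,-18,-15],"rot": [0,0,-2.25]},
  {"translation": [-6,-18,-15],"rot": [0,0,-2.25]},
  {"translation": [-6,-18,-15],"rot": [0,0,-2.25]},
  {"translation": [0,-2,0],"rot": [0,0,0]},
  {"translation": [0,0,0],"rot": [0,0,0]},
], grip=1, grip_force=5)

```text
time: 2.45
tcp_pos: [0.5772, -0.1462, 0.2849]
tcp_rot: [[0.309, 0.951, 0.001], [0.951, -0.309, 0.0], [0.0, 0.0, -1.0]]
force: [1.6, 0.9, 0.6]
gripper_width: 0.0013
```

```bash
python3 - <<'E'
from bench import robot
import cv2,numpy as np
s=robot.state();print(s['time'],s['tcp_pos'],s['tcp_rot'],s['gripper_width'],s['force'])
T=s['tcp_pos'];R=np.array(s['tcp_rot'])
tip=T+R@[0,0,.182];print('tip',tip)
ims=[]
for n in ["scene","side","wrist"]:
    p=robot.capture(n)
    for l in ["counter","key_2_top","key_4_top","display"]:
        for r in robot.mark_of(p,l)[:2]: print(n,l,np.round(r["location"],4),round(r["confidence"],2))
    im=p["image"][:,:,::-1].copy()
    if n=="wrist":
        M=np.array(p["tool_from_camera"]);M=np.linalg.inv(M)@np.linalg.inv(np.vstack([np.c_[R,T],[0,0,0,1]]));Rc,tc=M[:3,:3],M[:3,3]
    else: Rc,tc=np.array(p["R"]),np.array(p["t"])
    P=np.array([[.576,-.146,.052],[.5554,-.2105,.052],tip])
    uv=cv2.projectPoints(P,cv2.Rodrigues(Rc)[0],tc,np.array(p["camera_matrix"]),np.array(p["dist_coeffs"]))[0][:,0]
    print(n,uv.round())
    if n!="wrist":
        x,y=uv[0].astype(int);x0=max(0,x-64);y0=max(0,y-64);c=im[y0:y0+128,x0:x0+128];f=3
        c=cv2.resize(c,None,fx=3,fy=3,interpolation=cv2.INTER_CUBIC)
        for q,col in zip(uv,[(0,0,255),(255,0,0),(0,255,0)]): cv2.circle(c,tuple(((q-[x0,y0])*3).astype(int)),3,col,1)
        ims.append(c)
    else:
        for q,col in zip(uv,[(0,0,255),(255,0,0),(0,255,0)]): cv2.circle(im,tuple(q.astype(int)),3,col,1)
        cv2.imwrite("pics/w1.png",im)
cv2.imwrite("pics/m1.png",np.hstack(ims))
E
```

```text
2.45 [ 0.57719218 -0.14620162  0.28485553] [[ 3.09493584e-01  9.50901378e-01  5.40088481e-04]
 [ 9.50901491e-01 -3.09493685e-01  1.13080810e-04]
 [ 2.74682672e-04  4.78573157e-04 -9.99999848e-01]] 0.0012586043236987538 [1.57649328 0.89463263 0.64302021]
tip [ 0.57729047 -0.14618104  0.10285556]
scene counter [ 0.5966 -0.2002 -0.0006] 0.77
scene key_2_top [ 0.5745 -0.1477  0.0529] 0.52
scene [[228. 177.]
 [210. 164.]
 [226. 166.]]
side counter [ 0.5978 -0.2023  0.0038] 0.7
side key_2_top [ 0.5964 -0.202   0.0034] 0.67
side key_2_top [ 0.5789 -0.1418  0.0518] 0.62
side display [ 0.6532 -0.1685  0.0546] 0.63
side [[256. 226.]
 [264. 248.]
 [256. 211.]]
wrist counter [ 5.956e-01 -2.082e-01  5.000e-04] 0.83
wrist key_2_top [ 0.5781 -0.1499  0.0526] 0.77
wrist [[257. 209.]
 [258. 283.]
 [259. 236.]]
```

View pics/m1.png

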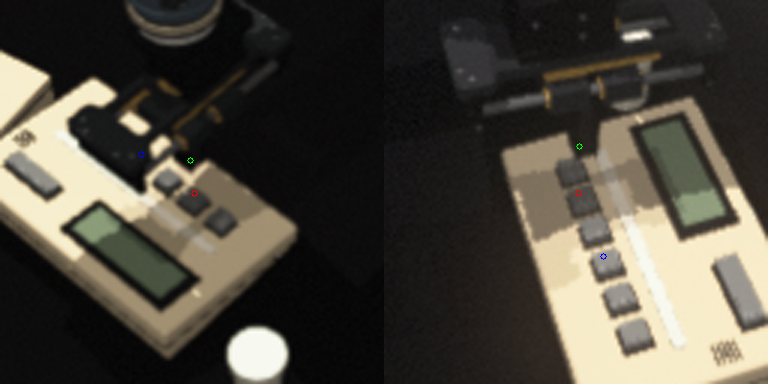

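View pics/w1.png

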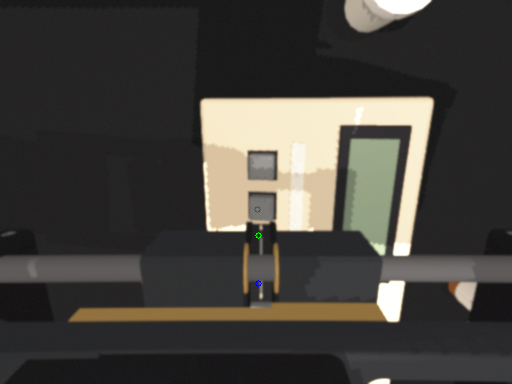

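Side crop: the keys run from (571,170) to (634,335), the red mark sits on key 2 and the blue on key 4, both within about 2 mm. Wrist view: key 2's centre is at (262,206) against a projected (257,209), so I'll nudge about 3 mm in x. The jaw plane lines up with the row. Descending to just above the key.

Emit:
jog_arm([
  {"translation": [3,1,0],"rot": [0,0,0]},
  {"translation": [0,0,-8],"rot": [0,0,0]},
  {"translation": [0,0,-8],"rot": [0,0,0]},
  {"translation": [0,0,-8],"rot": [0,0,0]},
  {"translation": [0,0,-8],"rot": [0,0,0]},
  {"translation": [0,0,-6],"rot": [0,0,0]},
  {"translation": [0,0,-4],"rot": [0,0,0]},
  {"translation": [0,0,-2],"rot": [0,0,0]},
  {"translation": [0,0,0],"rot": [0,0,0]},
  {"translation": [0,0,0],"rot": [0,0,0]},
])

```text
time: 4.45
tcp_pos: [0.5801, -0.145, 0.241]
tcp_rot: [[0.309, 0.951, 0.0], [0.951, -0.309, -0.0], [-0.0, 0.001, -1.0]]
force: [0.7, -0.5, 0.1]
gripper_width: 0.0004
```

```bash
python3 - <<'E'
from bench import robot
import cv2,numpy as np
s=robot.state();print(s['time'],s['tcp_pos'],s['force'])
a=robot.capture("side")["image"][170:290,190:330,::-1];b=robot.capture("scene")["image"][115:235,150:290,::-1]
cv2.imwrite("pics/m2.png",cv2.resize(np.hstack([a,b]),(800,343),interpolation=cv2.INTER_CUBIC))
E
```

```text
4.45 [ 0.58007465 -0.14499232  0.2409884 ] [ 0.65037677 -0.49682151  0.10434671]
```

View pics/m2.png

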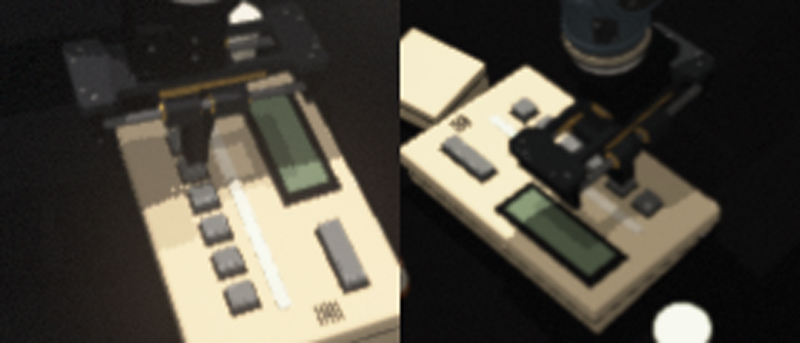

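The fingertip stands over the second key at (192,165) in the side crop, with the remaining four keys visible below it. I'll creep down and watch the force.

Emit:
jog_arm([
  {"translation": [0,0,-2],"rot": [0,0,0]},
  {"translation": [0,0,-2],"rot": [0,0,0]},
  {"translation": [0,0,-1],"rot": [0,0,0]},
  {"translation": [0,0,-1],"rot": [0,0,0]},
  {"translation": [0,0,-1],"rot": [0,0,0]},
  {"translation": [0,0,-1],"rot": [0,0,0]},
  {"translation": [0,0,0],"rot": [0,0,0]},
  {"translation": [0,0,0],"rot": [0,0,0]},
  {"translation": [0,0,0],"rot": [0,0,0]},
  {"translation": [0,0,0],"rot": [0,0,0]},
])

```text
time: 5.8
tcp_pos: [0.5801, -0.145, 0.2328]
tcp_rot: [[0.309, 0.951, 0.0], [0.951, -0.309, -0.0], [0.0, 0.0, -1.0]]
force: [0.7, -0.5, 1.7]
gripper_width: 0.0004
```

Emit:
jog_arm([
  {"translation": [0,0,-0.5],"rot": [0,0,0]},
  {"translation": [0,0,-0.5],"rot": [0,0,0]},
  {"translation": [0,0,-0.5],"rot": [0,0,0]},
  {"translation": [0,0,-0.5],"rot": [0,0,0]},
  {"translation": [0,0,-0.5],"rot": [0,0,0]},
  {"translation": [0,0,0],"rot": [0,0,0]},
  {"translation": [0,0,0],"rot": [0,0,0]},
  {"translation": [0,0,0],"rot": [0,0,0]},
  {"translation": [0,0,0],"rot": [0,0,0]},
  {"translation": [0,0,0],"rot": [0,0,0]},
])

```text
time: 7.05
tcp_pos: [0.5802, -0.145, 0.2303]
tcp_rot: [[0.309, 0.951, 0.001], [0.951, -0.309, -0.0], [-0.0, 0.001, -1.0]]
force: [1.1, -0.8, 3.8]
gripper_width: 0.0001
```

Emit:
jog_arm([
  {"translation": [0,0,-0.5],"rot": [0,0,0]},
  {"translation": [0,0,-0.5],"rot": [0,0,0]},
  {"translation": [0,0,0],"rot": [0,0,0]},
  {"translation": [0,0,0],"rot": [0,0,0]},
  {"translation": [0,0,0],"rot": [0,0,0]},
  {"translation": [0,0,0],"rot": [0,0,0]},
  {"translation": [0,0,0],"rot": [0,0,0]},
  {"translation": [0,0,0],"rot": [0,0,0]},
  {"translation": [0,0,0],"rot": [0,0,0]},
  {"translation": [0,0,0],"rot": [0,0,0]},
])

```text
time: 8.3
tcp_pos: [0.5802, -0.1451, 0.2299]
tcp_rot: [[0.309, 0.951, 0.001], [0.951, -0.309, -0.0], [-0.0, 0.001, -1.0]]
force: [1.0, 0.4, 8.2]
gripper_width: 0.0005
```

The force jumped to 8.2 N and the tool stopped following the command, so key 2 is on its stop. Lifting and moving over to key 4: 68 mm along the row, or (-21, -65) mm.

Emit:
jog_arm([
  {"translation": [0,0,3],"rot": [0,0,0]},
  {"translation": [0,0,7],"rot": [0,0,0]},
  {"translation": [0,0,10],"rot": [0,0,0]},
  {"translation": [0,0,10],"rot": [0,0,0]},
  {"translation": [-5,-15,0],"rot": [0,0,0]},
  {"translation": [-5,-15,0],"rot": [0,0,0]},
  {"translation": [-5,-15,0],"rot": [0,0,0]},
  {"translation": [-4,-12,0],"rot": [0,0,0]},
  {"translation": [-2,-8,0],"rot": [0,0,0]},
  {"translation": [0,0,0],"rot": [0,0,0]},
])

```text
time: 9.55
tcp_pos: [0.5588, -0.2107, 0.2591]
tcp_rot: [[0.31, 0.951, 0.0], [0.951, -0.31, 0.0], [0.0, 0.0, -1.0]]
force: [0.2, 0.6, -0.3]
gripper_width: 0.0003
```

Emit:
jog_arm([
  {"translation": [0,0,0],"rot": [0,0,0]},
  {"translation": [0,0,-6],"rot": [0,0,0]},
  {"translation": [0,0,-6],"rot": [0,0,0]},
  {"translation": [0,0,-4],"rot": [0,0,0]},
  {"translation": [0,0,-2],"rot": [0,0,0]},
  {"translation": [0,0,0],"rot": [0,0,0]},
  {"translation": [0,0,0],"rot": [0,0,0]},
  {"translation": [0,0,0],"rot": [0,0,0]},
  {"translation": [0,0,0],"rot": [0,0,0]},
  {"translation": [0,0,0],"rot": [0,0,0]},
])

```text
time: 10.8
tcp_pos: [0.559, -0.21, 0.2413]
tcp_rot: [[0.309, 0.951, 0.0], [0.951, -0.309, -0.0], [-0.0, 0.0, -1.0]]
force: [-0.6, -0.7, 0.6]
gripper_width: 0.0004
```

```bash
python3 - <<'E'
from bench import robot
import cv2,numpy as np
s=robot.state();print(s['time'],s['tcp_pos'],s['force'])
a=robot.capture("side")["image"][170:290,190:330,::-1];b=robot.capture("scene")["image"][115:235,150:290,::-1]
cv2.imwrite("pics/m3.png",cv2.resize(np.hstack([a,b]),(800,343),interpolation=cv2.INTER_CUBIC))
E
```

```text
10.8 [ 0.55897784 -0.20999601  0.24134903] [-0.57069098 -0.65310815  0.63272302]
```

View pics/m3.png

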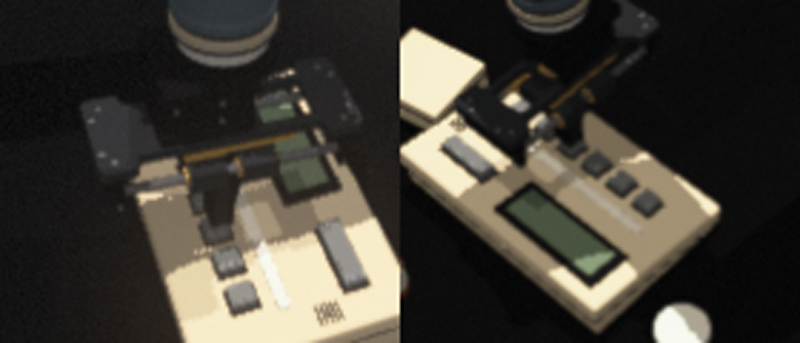

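The fingertip is over key 4 at (215,230). Only keys 5 and 6 show beyond it, and the counter hasn't moved. Pressing to the same depth as key 2.

Emit:
jog_arm([
  {"translation": [0,0,-3],"rot": [0,0,0]},
  {"translation": [0,0,-3],"rot": [0,0,0]},
  {"translation": [0,0,-1],"rot": [0,0,0]},
  {"translation": [0,0,-1],"rot": [0,0,0]},
  {"translation": [0,0,-1],"rot": [0,0,0]},
  {"translation": [0,0,-1],"rot": [0,0,0]},
  {"translation": [0,0,-1],"rot": [0,0,0]},
  {"translation": [0,0,-0.5],"rot": [0,0,0]},
  {"translation": [0,0,0],"rot": [0,0,0]},
  {"translation": [0,0,0],"rot": [0,0,0]},
])

```text
time: 12.15
tcp_pos: [0.5592, -0.2101, 0.23]
tcp_rot: [[0.309, 0.951, 0.001], [0.951, -0.309, -0.0], [-0.0, 0.001, -1.0]]
force: [0.7, 0.5, 4.7]
gripper_width: 0.0007
```

Emit:
jog_arm([
  {"translation": [0,0,-0.5],"rot": [0,0,0]},
  {"translation": [0,0,-0.3],"rot": [0,0,0]},
  {"translation": [0,0,0],"rot": [0,0,0]},
  {"translation": [0,0,0],"rot": [0,0,0]},
  {"translation": [0,0,0],"rot": [0,0,0]},
  {"translation": [0,0,0],"rot": [0,0,0]},
  {"translation": [0,0,0],"rot": [0,0,0]},
  {"translation": [0,0,0],"rot": [0,0,0]},
  {"translation": [0,0,0],"rot": [0,0,0]},
  {"translation": [0,0,0],"rot": [0,0,0]},
])

```text
time: 13.4
tcp_pos: [0.5593, -0.2101, 0.2299]
tcp_rot: [[0.309, 0.951, 0.001], [0.951, -0.309, -0.001], [-0.0, 0.001, -1.0]]
force: [1.2, 0.3, 9.2]
gripper_width: 0.0005
```

Key 4 is on its stop at the same height, with 9.2 N. Withdrawing straight up.

Emit:
jog_arm([
  {"translation": [0,0,3],"rot": [0,0,0]},
  {"translation": [0,0,7],"rot": [0,0,0]},
  {"translation": [0,0,15],"rot": [0,0,0]},
  {"translation": [0,0,25],"rot": [0,0,0]},
  {"translation": [0,0,25],"rot": [0,0,0]},
  {"translation": [0,0,25],"rot": [0,0,0]},
  {"translation": [0,0,25],"rot": [0,0,0]},
  {"translation": [0,0,20],"rot": [0,0,0]},
  {"translation": [0,0,0],"rot": [0,0,0]},
  {"translation": [0,0,0],"rot": [0,0,0]},
])

```text
time: 14.65
tcp_pos: [0.5585, -0.2097, 0.3734]
tcp_rot: [[0.309, 0.951, -0.002], [0.951, -0.309, 0.001], [0.0, -0.002, -1.0]]
force: [-1.5, 0.6, -0.1]
gripper_width: 0.0004
```

```bash
python3 - <<'E'
from bench import robot
import cv2,numpy as np
s=robot.state();print(s['time'],s['tcp_pos'],s['force'])
p=robot.capture("side")
for l in ["counter","oil_bottle","specimen_pot","slide_box"]:
    for r in robot.mark_of(p,l)[:1]: print(l,np.round(r["location"],4),round(r["confidence"],2))
a=p["image"][170:290,190:330,::-1];b=robot.capture("scene")["image"][115:235,150:290,::-1]
cv2.imwrite("pics/m4.png",cv2.resize(np.hstack([a,b]),(800,343),interpolation=cv2.INTER_CUBIC))
E
```

```text
14.65 [ 0.55848497 -0.20968011  0.37336117] [-1.51174711  0.61272168 -0.14860631]
oil_bottle [ 0.7468 -0.3042 -0.0032] 0.64
specimen_pot [ 7.111e-01 -2.470e-02 -3.000e-04] 0.37
slide_box [ 0.5256 -0.399   0.0015] 0.76
```

View pics/m4.png

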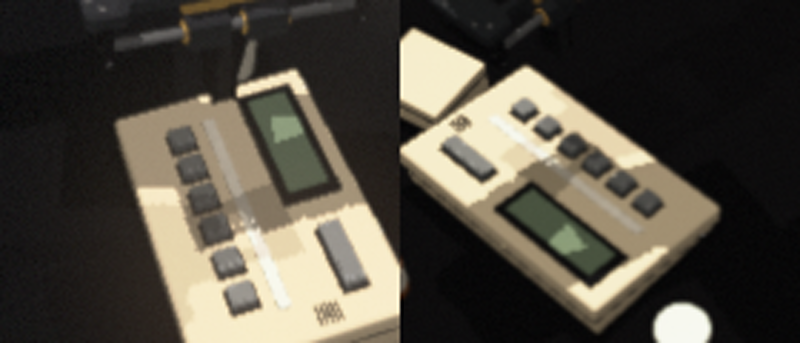

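All six keys and the bar are up, the counter and its neighbours are where they were, and the tool is clear.

```bash
python3 -c "
from bench import robot
print(robot.hand_in())"
```

```text
the job is handed in; nothing more can be done
None
```

I pressed key 2 and then key 4 with the closed fingertip, let each spring back, and withdrew straight up. The job was handed in at about 15 s.

- **Presses:** Both keys bottomed out at the same tool height (0.2299 m), with about 8 N on key 2 and 9 N on key 4. That is somewhat more than the 3.5 N needed, because I pushed until I felt the stop.
- **After withdrawing:** The last pictures show all six keys and the reset bar up, and the counter in the same place. The tool was clear, with its tip about 14 cm above the keys.
- **Neighbours:** The bottle, pot and slide box marks were within about 3 mm of the first ones, which is within the network's error.
- **What didn't check out:** In the last check the network did not find the counter, and its confidence on the pot was low (0.37). For the counter I relied on the pictures. Key travel can't be read directly, so "right down" rests on the force rise and the matching stop heights.

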